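Square the photo panel into the heat-press fence

ROBOT

A 7-joint arm with a two-finger parallel gripper is mounted at the origin on the work surface. World frame = base frame: x ahead of the robot, y to its left, z up, the work surface at z = 0. Lengths are in m, angles in rad, forces in N, time in s.
With the tool pointing down it reaches from about 0.4 to 0.85 m from the base axis. Payload 6.9 kg.
Tool frame: the origin (TCP) lies midway between the tips of the shut fingers; the grasp point (between the pads) lies behind it (ctrl.pinch_z is the z of the grasp point in the tool frame, in m); z points along the fingers, y is the line along which they close (so a half turn about z gives the same grasp; the last joint's range is limited). The gripper opens to 85 mm and grips with 20 to 120 N. Pads are 22 mm wide; open, the fingers measure 114 mm over their backs; the gripper's body (76 mm by 85 mm) begins 54 mm behind the grasp point. The pads swing forward as they close: fully open they stand 13 mm farther back than shut.
Start: joints at [-1.05, 0.507, -0.238, 1.5, 0.126, 1.149, -0.155], TCP at [0.252, 0.572, 0.231] pointing down, gripper open.
Joint ranges: [-3.08, 3.08], [-0.24, 2.05], [-1.43, 1.35], [0, 2.5], [-1.52, 4.66], [0.17, 1.96], [-2.89, 2.89]. Speed limits (rad/s): [2.39, 2.39, 3.14, 3.14, 3.14, 3.14, 3.14].

INTERFACE

Orientations are given as a unit quaternion [w, x, y, z].
In Python, from station import ctrl, get_state, vision, ticket, models gives the robot as it stands. Calls block until the motion is done:
- ctrl.movep(position, orientation): joint-space move of the TCP to a pose.
- ctrl.movel(position, frame=None, max_speed=0.15): straight line of the TCP; frame=None keeps the orientation; max_speed is the mean speed in m/s.
- ctrl.set_joints(angles): joint-space move.
- ctrl.ungrasp() and ctrl.close_gripper(force=None): open the fingers fully, or close them until they stop; force is the grip in N (None keeps the last).
- ctrl.pause(seconds).
- ctrl.ik(position, orientation): joint angles nearest the present ones, or None.
- get_state(): the state.
- vision.grab_frame(name): name is "side" or "top" or "wrist"; returns (picture, depth): 400x640x3 uint8, blue, green, red; 400x640 float32, m along the optical axis (not along the pixel's ray), 0 where there is no reading.
- vision.camera_info(name): a dict with "mtx" (3x3 intrinsics, pixels), "R" (3x3) and "t" (3): a world point X has camera coordinates R X + t; the wrist camera has in their place "hand_eye" (4x4, takes a point from camera to tool coordinates, whose origin is the TCP and whose axes are the flange's). Camera axes: x right, y down, z forward; pixel columns grow to the right and rows downward; lengths in m; the calibration is good to about 2 mm. The wrist camera is an equidistant fisheye: a pixel r from the principal point sees the ray r / f radians off the axis. A picture is of the moment at which its call begins: read the wrist's pose just before it. camera_info takes no time and is no camera call.
A pose or a line that the arm cannot do raises ctrl.Unreachable and nothing moves.
- ticket.close_job(): hands the job in; it is judged then, once.
Trained networks look in the newest picture that a camera, given by its name, has taken for a name from the list of things; names that differ only in an ending like _2 or _b are one class to them, and where a whole thing is asked for, a point or a joint stands for the part that bears it (a point fixed in the world has none). Each returns a list of dicts, best first, with "p" (0 to 1); they miss things now and then, are a little off and sometimes report something else, mostly with a low value. They report only what shows in the picture. A call takes as long as a camera call.
- models.recognise(camera, target): "point" ([column, row] in pixels, amid what is visible of it).
- models.masks_of(camera, target): "mask" (400x640 bool, what is visible of it) and "point" ([column, row] in pixels, amid what is visible of it).
The state is a dict: "time": time; "qpos": joint angles; "qd": joint speeds; "tau": joint torques, N m; "tcp_pos": TCP position; "eef_rot": TCP orientation; "contact_force": force on the tool from outside, world axes, zero at the start; "wrist_torque": the same for the moment, N m; "width": finger opening in m; "gripper_force": force on a finger pad.
Only numpy, scipy, OpenCV 4.12 (cv2) and the standard library are available. Lean on these libraries where they do the work, as an engineer would, in place of code of your own. Each camera call takes 0.05 s, during which the arm holds its last target. There are 200 camera calls.

TASK

Push the white photo panel across the black pad of the heat press until its long side lies flush against the aluminium fence at the far edge and its end lies flush against the red side stop, ready for pressing. Just slide it along with the fingers, never lifting or tipping it, and leave the tape roll, spray bottle, wooden spacer and screwdriver where they are. Finish with the hand clear of everything.

Things in the scene. Friction and masses are not known exactly. Their poses are not given: they have to be found in the camera images.
- platen: Fixed lower plate of a heat press: black pad on a grey frame, 340 mm (x) by 480 mm (y), pad surface 40 mm above the table. Origin: centre of its underside, on the table. +x points to the far edge, where an aluminium fence 22 mm thick runs along y, its working face at x = +120 mm, 24 mm high above the pad. Its place and yaw vary.
- stop: Fixed red side stop, 22 mm high, set anywhere along the fence; its black clamp knob rises to 42 mm above the pad. Origin: at pad level in the inner corner; fence face is its plane x = 0, the stop's working face its plane y = 0. The red block fills x -105 to 0, y 0 to +34 mm; the panel goes to x < 0, y < 0: when home, its centre is at x -57.5, y -75 mm. Axes parallel to the platen's.
- panel: Loose rigid photo panel, white with a blue and green picture on top, 115 mm (x) by 150 mm (y) by 20 mm thick, about 0.3 kg, flat on the pad; starts turned up to 0.4 rad from the stop's axes and 40 to 110 mm short of home along x and y. Slides with a few newtons. Origin: centre of its underside.
- tape: Loose orange tape roll lying flat on the pad beyond the stop (at its +y side); 68 mm outside, 40 mm hole, 24 mm high. Origin: centre of its underside. Leave alone.
- spray: Loose pale spray bottle with blue band and red trigger head standing on the table on the robot's right, 57 mm diameter, 167 mm high. Origin: centre of its underside. Leave alone.
- spacer: Loose wooden spacer block on the table on the robot's right, 45 x 90 x 45 mm. Origin: centre of its underside. Leave alone.
- driver: Loose screwdriver lying on the table on the robot's left, about 200 mm long along its x. Leave alone.

How it is judged:
At the end, for the whole second after the job is handed in: The panel lies flat and still on the pad, its long side within 3.5 mm of the fence and its end within 3.5 mm of the red stop, square to them within 2 degrees (x of panel in the frame of stop between -0.061 and -0.055 m and y of panel in the frame of stop between -0.0785 and -0.0725 m and angle between the y axis of panel and the y axis of stop, either way round below 0.035 rad and angle between panel's own z axis and vertical below 0.03 rad and z of panel in the frame of stop between -0.003 and 0.003 m and linear speed of panel below 0.01 m/s); the robot touches nothing.
It fails at once if the panel is lifted off the pad (z of panel in the frame of stop above 0.008 m).
It fails at once if the panel is tipped up (angle between panel's own z axis and vertical above 0.1 rad).
It fails at once if the tape roll, spray bottle, spacer or screwdriver is moved by more than 15 mm (distance of any of tape, spray, spacer, driver from where it was at the start of the episode above 0.015 m).
It also fails if it takes over 45 s, if anything falls off the work surface, if the arm or the gripper's body presses on something with over 40 N, if the wrist force passes 120 N, or if a joint passes its speed limit or range.

## Working session

There is one attempt and no reset: what is moved stays moved. The work goes in short steps, each a Python script; the robot and the scene stay as the last script left them, time stands still between calls to the robot, and variables do not carry over. Pictures are saved under pics/ and viewed, at most 10 in all, crops included, and the job is handed in when it is done.

```bash
mkdir -p pics; ls
cat > h.py <<'E'
import numpy as np, cv2
from station import ctrl, get_state, vision, ticket, models
def world(cam, mask, d):
    c=vision.camera_info(cam); K=np.array(c["mtx"]);R=np.array(c["R"]);t=np.array(c["t"])
    v,u=np.nonzero(mask&(d>0)); z=d[v,u]
    P=np.stack([(u-K[0,2])/K[0,0]*z,(v-K[1,2])/K[1,1]*z,z],1)
    return (P-t)@R
E
python3 - <<'E'
from h import *
ims=[]
for cam in ("top","side"):
    im,d=vision.grab_frame(cam); ims.append(im); 
    np.savez(f"pics/{cam}0.npz",im=im,d=d)
    for n in ("panel","stop","platen","tape","spray","spacer","driver"):
        for m in models.masks_of(cam,n)[:1]:
            P=world(cam,m["mask"],d)
            print(cam,n,round(m["p"],2),np.round(m["point"]),m["mask"].sum(), np.round(np.median(P,0),3) if len(P) else None, np.round(np.percentile(P,[2,98],axis=0),3).tolist() if len(P) else None)
            np.save(f"pics/{cam}_{n}.npy",m["mask"])
cv2.imwrite("pics/a.png",ims[0]);cv2.imwrite("pics/b.png",ims[1])
print(get_state()["time"],ctrl.pinch_z,get_state()["eef_rot"],get_state()["width"])
E
```

```text
pics
top panel 0.75 [336. 188.] 2605 [ 0.561 -0.055  0.061] [[0.499, -0.13, 0.052], [0.623, 0.017, 0.066]]
top stop 0.88 [261. 164.] 728 [0.623 0.137 0.065] [[0.555, 0.116, 0.055], [0.689, 0.161, 0.084]]
top platen 0.76 [301. 190.] 21187 [0.558 0.031 0.04 ] [[0.379, -0.216, 0.017], [0.851, 0.248, 0.066]]
top tape 0.73 [237. 199.] 384 [0.525 0.185 0.064] [[0.494, 0.152, 0.045], [0.556, 0.214, 0.069]]
top spray 0.81 [480. 256.] 799 [ 0.404 -0.413  0.114] [[0.373, -0.432, 0.008], [0.431, -0.396, 0.17]]
top spacer 0.76 [473. 193.] 713 [ 0.557 -0.422  0.044] [[0.522, -0.471, 0.002], [0.594, -0.382, 0.05]]
top driver 0.66 [166. 208.] 410 [0.517 0.388 0.023] [[0.464, 0.372, 0.012], [0.641, 0.417, 0.029]]
side stop 0.79 [322. 179.] 410 [0.617 0.13  0.062] [[0.552, 0.112, 0.039], [0.689, 0.181, 0.081]]
side tape 0.74 [291. 185.] 249 [0.523 0.172 0.06 ] [[0.492, 0.15, 0.041], [0.553, 0.21, 0.067]]
side spray 0.77 [367. 307.] 1226 [ 0.39  -0.435  0.106] [[0.37, -0.452, 0.005], [0.424, -0.415, 0.168]]
side spacer 0.55 [417. 300.] 855 [ 0.549 -0.436  0.043] [[0.518, -0.476, 0.003], [0.588, -0.393, 0.048]]
side driver 0.47 [266. 164.] 154 [0.508 0.383 0.019] [[0.463, 0.368, 0.001], [0.577, 0.406, 0.028]]
0.8 -0.0187 [-4.92010011e-06  2.06450102e-01  9.78457130e-01  1.31213372e-05] 0.08524936547971632
```

View pics/a.png

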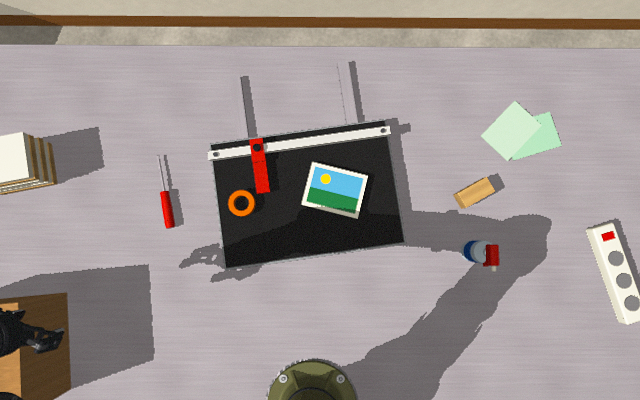

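View pics/b.png

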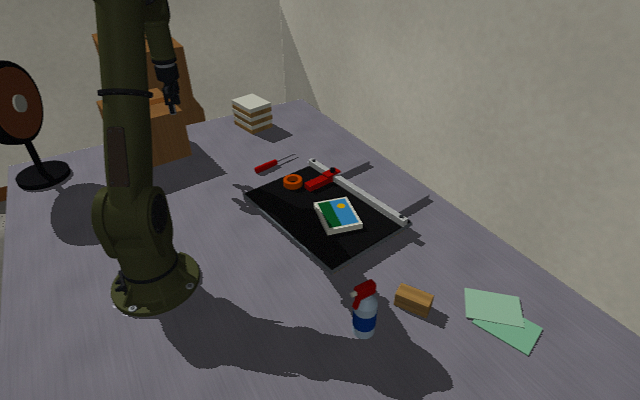

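The top view shows the fence from (213,155) to (388,130), the red stop at (261,164), the panel at (336,188) and the tape at (237,199), left of the stop. The side view agrees with this. The spray bottle and spacer are well to the right. Next I'll fit the axes.

Run:
```python
from h import *
for cam in ("top","side"):
    z=np.load(f"pics/{cam}0.npz"); im,d=z["im"],z["d"]; hsv=cv2.cvtColor(im,cv2.COLOR_BGR2HSV)
    allm=np.ones(d.shape,bool)
    full=np.zeros(d.shape+(3,)); m=allm&(d>0); full[m]=world(cam,m,d)
    X=full
    roi=(X[...,0]>.35)&(X[...,0]<.9)&(abs(X[...,1])<.3)
    white=(hsv[...,1]<50)&(hsv[...,2]>150)&roi&(X[...,2]>.05)&(X[...,2]<.075)
    red=((hsv[...,0]<6)|(hsv[...,0]>174))&(hsv[...,1]>150)&roi&(X[...,2]>.052)&(X[...,2]<.07)
    # fence = white points with x above panel: take by component
    n,l,s,c=cv2.connectedComponentsWithStats(white.astype(np.uint8))
    for i in range(1,n):
        if s[i,4]>60: print(cam,"white",s[i],np.median(X[l==i],0).round(3))
    i=max(range(1,n),key=lambda i:s[i,2] if np.median(X[l==i][:,0])>.62 else 0)
    F=X[l==i]; v=cv2.fitLine(F[:,:2].astype(np.float32),cv2.DIST_HUBER,0,1e-3,1e-3).ravel()
    y=v[:2]*np.sign(v[1]); x=np.array([y[1],-y[0]]); yaw=np.arctan2(x[1],x[0])
    f=F[:,:2]@x; print("yaw",yaw,"fence x range",np.percentile(f,[2,10,50,90,98]).round(4))
    R=X[red]; 
    print("red x",np.percentile(R[:,:2]@x,[1,5,95,99]).round(4),"y",np.percentile(R[:,:2]@y,[1,5,10,50,90,95,99]).round(4),"z",np.median(R[:,2]))
    pm=np.load("pics/top_panel.npy") if cam=="top" else None
    if pm is not None:
        P=X[pm]; P=P[(P[:,2]>.055)&(P[:,2]<.066)]; Q=np.stack([P[:,:2]@x,P[:,:2]@y],1).astype(np.float32)
        print("panel rect in platen axes",cv2.minAreaRect(Q),np.percentile(P[:,2],[5,50,95]))
        b=cv2.boxPoints(cv2.minAreaRect(Q)); print(b.round(3).tolist())
```

```text
top white [ 264  126  127   26 1017] [ 0.695 -0.034  0.064]
top white [208 146  43  14 328] [0.658 0.215 0.065]
top white [302 162  66  57 688] [ 0.563 -0.055  0.061]
yaw 0.14873394 fence x range [0.6719 0.6736 0.6824 0.6911 0.6929]
red x [0.5663 0.5704 0.6945 0.7056] y [0.0277 0.0287 0.0304 0.0445 0.0588 0.0603 0.0614] z 0.06291359980434047
panel rect in platen axes ((0.5466002821922302, -0.1395120620727539), (0.150089293718338, 0.11514443904161453), 67.48331451416016) [0.05706693 0.06083813 0.06431749]
[[0.4650000035762787, -0.18700000643730164], [0.5709999799728394, -0.23100000619888306], [0.6290000081062317, -0.09200000017881393], [0.5220000147819519, -0.04800000041723251]]
side white [335 176  73  45 293] [ 0.695 -0.052  0.065]
side white [314 197  49  32 166] [ 0.585 -0.069  0.06 ]
yaw 0.14940676 fence x range [0.67   0.672  0.6791 0.687  0.6902]
red x [0.5639 0.5666 0.6678 0.6883] y [0.0246 0.0261 0.0272 0.0384 0.0574 0.0592 0.0655] z 0.062206448005606985
```

```bash
cat >> h.py <<'E'
YAW=0.149; ex=np.array([np.cos(YAW),np.sin(YAW)]); ey=np.array([-ex[1],ex[0]])
FX,SY=0.671,0.027           # fence face and stop face along ex, ey
def W(x,y,z): return np.r_[x*ex+y*ey,z]
def Q(ang):                 # tool down, tool y at world angle ang
    a=(ang+np.pi/2)/2; return np.array([0,np.cos(a),np.sin(a),0])
def push(a,b,step=.002,lim=12,z=.034,speed=.03):
    """steps from a to b (platen axes) until the force along the push reaches lim"""
    a,b=np.array(a),np.array(b); n=b-a; L=np.linalg.norm(n); n=n/L; nw=n[0]*ex+n[1]*ey
    f0=get_state()["contact_force"][:2]@nw
    for s in np.arange(step,L+1e-6,step):
        ctrl.movel(W(*(a+n*s),z),max_speed=speed); st=get_state()
        f=-(st["contact_force"][:2]@nw-f0)
        if abs(f)>lim: break
    p=st["tcp_pos"]; print("end",s.round(4),"f",round(f,1),"tcp",(p[:2]@ex).round(4),(p[:2]@ey).round(4),p[2].round(4),"t",round(st["time"],2))
E
python3 - <<'E'
from h import *
q=Q(np.pi/2+YAW)
for p,o in (((.425,-.13,.034),q),((.56,-.14,.034),q),((.606,-.255,.034),Q(YAW)),((.606,-.255,.034),Q(YAW+np.pi))):
    j=ctrl.ik(W(*p),o); print(None if j is None else np.round(j,2))
ctrl.movep(W(.425,-.13,.15),q); print(get_state()["time"])
ctrl.movel(W(.425,-.13,.034)); print(get_state()["time"],get_state()["contact_force"],get_state()["tcp_pos"])
ctrl.movel(W(.52,-.13,.034),max_speed=.06); s=get_state(); print(s["time"],s["contact_force"],s["tcp_pos"])
im,d=vision.grab_frame("top"); cv2.imwrite("pics/c.png",cv2.resize(im[100:300,180:460],None,fx=2.5,fy=2.5))
E
```

```text
[ 0.22  0.53 -0.18  2.2   0.22  0.43  1.58]
[ 0.2   0.66 -0.23  1.86  0.23  0.65  1.55]
[ 0.11  0.75  0.18  1.63 -0.17  0.77  0.51]
[-0.33  1.06  1.15  1.64 -1.04  1.17 -1.91]
3.1833
4.1083 [ 0.65417046 -0.61197131  0.96227986] [ 0.43998329 -0.06539943  0.03443565]
5.8417 [-0.02783882 -0.59508804  0.55758779] [ 0.53350556 -0.05132153  0.03412318]
```

View pics/c.png

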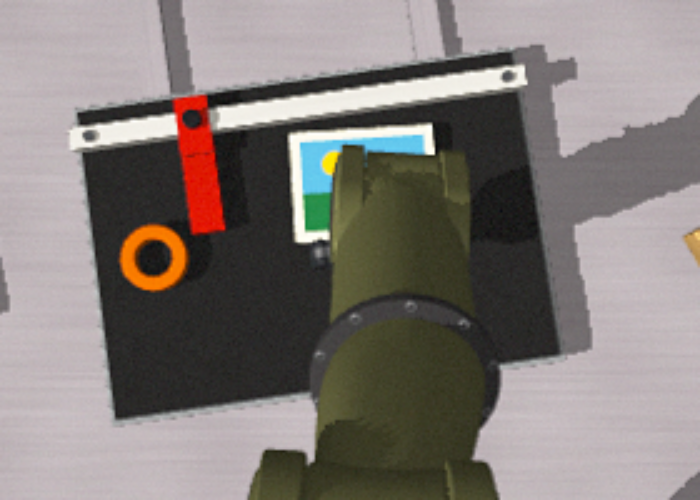

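The panel at crop (360,185) has turned nearly square and is moving with the fingers. Next I'll push it to the fence.

Run:
```python
from h import *
ctrl.movel(W(.538,-.13,.034),max_speed=.06)
push((.538,-.13),(.57,-.13))
ctrl.movel(W(.50,-.13,.034),max_speed=.15)
ctrl.movel(W(.50,-.13,.16),max_speed=.25)
ctrl.movep(W(.606,-.28,.16),Q(YAW)); print(get_state()["time"])
im,d=vision.grab_frame("top"); cv2.imwrite("pics/d.png",cv2.resize(im[100:300,180:460],None,fx=2.5,fy=2.5))
for m in models.masks_of("top","panel")[:1]:
    P=world("top",m["mask"],d); P=P[(P[:,2]>.055)&(P[:,2]<.066)]
    B=np.stack([P[:,:2]@ex,P[:,:2]@ey],1).astype(np.float32); print(m["p"],cv2.minAreaRect(B),np.percentile(B,[1,99],axis=0))
```

```text
end 0.012 f 14.1 tcp 0.5449 -0.1299 0.0334 t 7.84
10.0167
0.78 ((0.6138684749603271, -0.11782217770814896), (0.149174302816391, 0.11562894284725189), 89.97086334228516) [[ 0.55730044 -0.18999549]
 [ 0.66984023 -0.04535545]]
```

View pics/d.png

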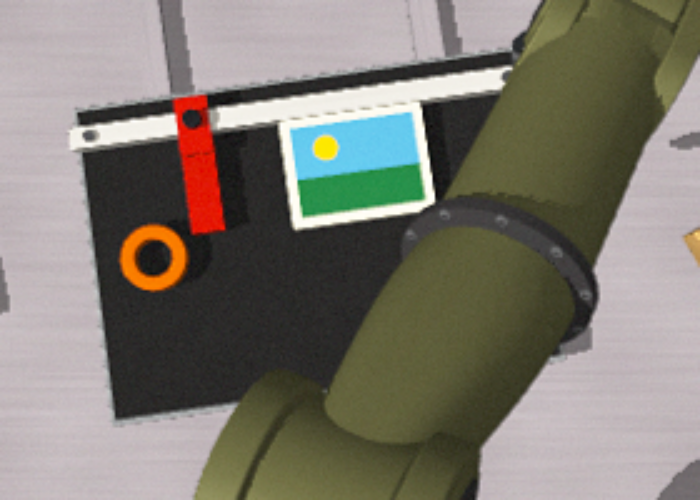

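The panel at crop (355,165) is square and flush against the fence, about 70 mm from the stop. Now I'll push it along the fence.

Run:
```python
from h import *
ctrl.movel(W(.606,-.24,.16),max_speed=.25)
ctrl.movel(W(.606,-.24,.034),max_speed=.2); s=get_state(); print(s["time"],s["contact_force"])
ctrl.movel(W(.606,-.146,.034),max_speed=.06); s=get_state(); print(s["time"],s["contact_force"])
push((.606,-.146),(.606,-.12),lim=10)
ctrl.movel(W(.606,-.18,.034),max_speed=.15)
ctrl.movel(W(.606,-.18,.16),max_speed=.25)
ctrl.movep(W(.50,-.048,.16),Q(np.pi/2+YAW))
ctrl.movel(W(.50,-.048,.034),max_speed=.2); print(get_state()["time"])
ctrl.movel(W(.537,-.048,.034),max_speed=.06)
push((.537,-.048),(.56,-.048),lim=10)
ctrl.movel(W(.50,-.048,.034),max_speed=.15)
ctrl.movel(W(.48,-.048,.2),max_speed=.25)
ctrl.movel(W(.42,-.048,.3),max_speed=.25); print(get_state()["time"])
im,d=vision.grab_frame("top"); cv2.imwrite("pics/e.png",cv2.resize(im[100:300,180:460],None,fx=2.5,fy=2.5))
for m in models.masks_of("top","panel")[:1]:
    P=world("top",m["mask"],d); P=P[(P[:,2]>.055)&(P[:,2]<.066)]
    B=np.stack([P[:,:2]@ex,P[:,:2]@ey],1).astype(np.float32); print(m["p"],cv2.minAreaRect(B),np.percentile(B,[1,99],axis=0))
```

```text
11.2083 [ 0.58026514 -0.27783575  0.27285667]
12.925 [ 0.50041533 -0.50485893  0.56057793]
end 0.018 f 13.2 tcp 0.6058 -0.1332 0.0345 t 15.18
18.1417
end 0.014 f 15.1 tcp 0.5448 -0.048 0.0332 t 20.66
22.5833
0.76 ((0.6138741374015808, -0.0471528097987175), (0.1500389277935028, 0.11578471958637238), 89.9315185546875) [[ 0.55702516 -0.12045891]
 [ 0.66988238  0.02582314]]
```

View pics/e.png

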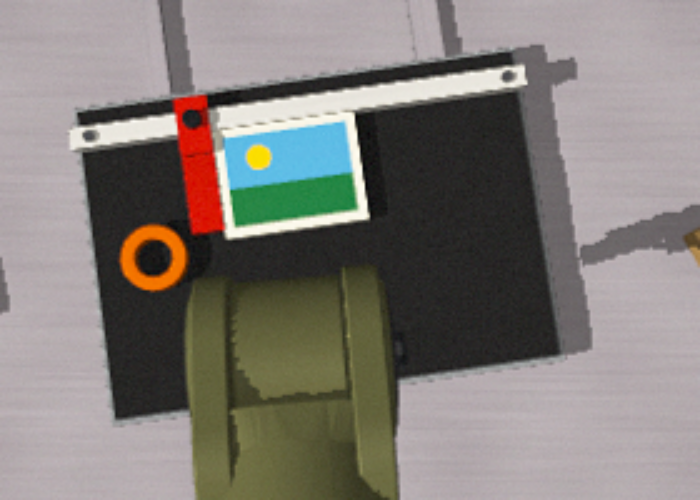

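The panel at crop (290,175) is flush against both the fence and the red stop. Both contact positions match the measured geometry, and the tape hasn't moved. The hand is clear.

```bash
python3 -c "
from h import *
print(ticket.close_job())"
```

```text
the job is handed in; nothing more can be done
None
```

I slid the panel flush against the fence and the red stop and handed the job in with the hand clear at about 23 s; the hand-in call returned no verdict, but the last picture and the contact positions put the panel home.

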